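# Shut and latch the junction box

## Robot

A 6-joint arm with a two-finger parallel gripper is mounted at the origin on the work surface. World frame = base frame: x ahead of the robot, y to its left, z up, the work surface at z = 0. Lengths are in m, angles in rad, forces in N, time in s.
With the tool pointing down it reaches from about 0.25 to 0.775 m from the base axis. Payload 4 kg.
Tool frame: the origin (TCP) lies on the centre line of the jaws, within the pads' length; the fingertips stand 17 mm ahead of it and the grasp point (between the pads) lies 2 mm behind it; z points along the fingers, y is the line along which they close (so a half turn about z gives the same grasp; the last joint's range is limited). The gripper opens to 94 mm and grips with 3 to 60 N. Pads are 16 mm wide; open, the fingers measure 119 mm over their backs; the gripper's body (75 mm by 177 mm) begins 78 mm behind the grasp point.
Start: joints at [1.169, 0.087, 1.371, -0, 1.684, -0.103], TCP at [0.162, 0.526, 0.223] pointing down, gripper open.
Joint ranges: [-3.1, 3.1], [-0.76, 2.03], [0.27, 2.55], [-1.08, 4.22], [0.17, 2.65], [-2.57, 2.57]. Speed limits (rad/s): [2.79, 2.79, 3.14, 3.14, 3.14, 3.14].

## Interface

Orientations are given as [roll, pitch, yaw] about the fixed x, y, z axes, in that order (R = Rz(yaw) Ry(pitch) Rx(roll)).
In Python, from bench import robot gives the robot as it stands.
- The arm moves only by the tool servo_tool, never from a script. Its argument "plan" is a list of rows, each a list of 7 numbers: the shift along the tool's x, y, z normalised to -1 to 1, where 1 is 0.1 m, then the turn, a rotation vector about the tool's x, y, z normalised to -1 to 1, where 1 is pi/2 rad, then the finger opening in mm, from 0 to 94. In form: [[x, y, z, ax, ay, az, gripper], ...]. A call has 1 to 12 rows; each row is the pose to reach, as a shift and turn from the pose commanded when the call began, along the tool's axes at that moment; what a row does not reach only later rows make up. A row lasts 1/12 s, in which the tool goes at most 41.7 mm and 7.16 degrees, less where a joint would pass 70% of its speed; a pose out of reach is approached as far as the arm can. A call with a number of a shift or a turn outside -1 to 1 is refused whole. A call with a gripper value outside its range is refused whole. The fingers move at their own pace and stop on an object; the grip force is fixed at half the most. Time passes only in rows, so rows that repeat a pose let the fingers close. It gives the time, the measured TCP pose, the force, the opening and the grip force at its end, in the units of the state.
- robot.get_obs(): the state, without advancing time (a new reading comes with each control period).
- robot.snapshot(name): name is "side" or "top"; returns the picture (400x640x3 uint8, red, green, blue); there is no depth.
- robot.camera_params(name): a dict with "camera_matrix" (3x3 intrinsics, pixels), "rvec" (rotation vector, rad) and "tvec" (3), from world to camera coordinates, as OpenCV has them. Camera axes: x right, y down, z forward; pixel columns grow to the right and rows downward; lengths in m; the calibration is good to about 2 mm. A picture is of the moment at which its call begins. camera_params takes no time and is no camera call.
- robot.close_job(): hands the job in; it is judged then, once.
Trained networks look in the newest picture that a camera, given by its name, has taken for a name from the list of things; names that differ only in an ending like _2 or _b are one class to them, and where a whole thing is asked for, a point or a joint stands for the part that bears it (a point fixed in the world has none). Each returns a list of dicts, best first, with "conf" (0 to 1); they miss things now and then, are a little off and sometimes report something else, mostly with a low value. They report only what shows in the picture. A call takes as long as a camera call.
- robot.find_in(thing, camera): "extent" ([centre column, centre row, width, height] in pixels, round what is visible of it).
The state is a dict: "time": time; "joint_positions": joint angles; "qvel": joint speeds; "joint_torque": joint torques, N m; "tool_pos": TCP position; "ee_rot": TCP orientation; "wrist_force": force on the tool from outside, world axes, zero at the start; "wrist_torque": the same for the moment, N m; "width": finger opening in m; "finger_force": force on a finger pad.
Only numpy, scipy, OpenCV 4.12 (cv2) and the standard library are available. Lean on these libraries where they do the work, as an engineer would, in place of code of your own. Each camera call takes 0.05 s, during which the arm holds its last target. There are 200 camera calls.

## Task

The steel junction box on the bench stands open: swing its hinged cover fully shut, and then turn the wing knob on the cover clockwise a quarter turn, to its stop, so that the cam tongue under the cover swings behind the box's frame edge and the cover is latched. Leave the fittings and tools lying around where they are.

Things in the scene. Friction and masses are not known exactly. Their poses are not given: they have to be found in the camera images.
- box: Grey steel junction box lying on its back, fixed to the bench: 200 mm (its x) by 260 mm (its y), 100 mm high, open on top. Origin: centre of its underside; z up; front wall at x = -100 mm, hinges at x = +100 mm. A conduit hub (48 mm across, 25 mm long) stands out of each y side. Axes: x, y along its sides.
- frame_edge (a point): Middle of the top of the box's front frame edge, at (-90, 0, 100) mm in the box's axes: a flat steel lip along the front wall, 20 mm wide (reaching from x = -100 to -80 mm), 4 mm thick, behind (below) which the tongue must go. Axes as the box.
- cover (a joint): Angle of the cover in rad: 0 shut (flat on the box, outer face 104.5 mm above the bench, hard stop), growing as the free edge swings up about the hinge line, to 1.4. Starts at 0.5 to 0.95. Stiff hinge: the cover stays where it is left, also when shut; 1 to 5 N at its free edge move it.
- cover_hinge (a point): Point on the hinge line, midway along the cover, at the level of its underside: (+100, 0, 100.5) mm in the box's axes. The hinge line runs along the box's y. Axes: those of the cover, equal to the box's when shut (x from the free edge to the hinge, z out of its outer face).
- cover_tab (a point): Centre of the outer face of the flat steel finger tab at the middle of the cover's free edge (tab 22 mm out from the edge, 70 mm along y, 4 mm thick). At (-212, 0, +4) mm from cover_hinge in the cover's axes. The cover plate is 200 by 260 by 4 mm. Axes as the cover.
- knob_grip (a point): Point on the axis of the black wing knob, 34 mm above the cover's outer face, where the wing is pinched. Hub 26 mm across, 13 mm high; on it one straight upright bar, the wing: 60 mm long, 10 mm thick, 13 to 43 mm above the cover. The axis stands square on the cover at x = -158, y = 0 mm from cover_hinge. Axes turn with the knob: y along the wing, z outward. (The low round plug is not it.)
- tongue_tip (a point): Tip of the steel cam tongue under the cover, 34 mm from the knob's axis towards knob_grip's -y and 14 mm under the cover's outer face. Axes as knob_grip.
- knob (a joint): Turn of the wing knob in rad, growing clockwise seen from outside: 0 wing parallel to the hinge line (tongue clear of the frame edge), 1.571 hard stop, wing square to the hinge line, tongue behind the frame edge. Starts at 0 to 0.3. Friction 0.08 N m, stays where left. If turned beyond 0.5 while the cover is up, the tongue lands on the frame edge and the cover cannot shut.
- coupling_mid (a point): Bystander: pipe coupling, 68 mm across, 55 mm high, standing; its centre.
- short_coupling_mid (a point): Bystander: short pipe coupling, 56 mm across, 40 mm high, standing; its centre.
- nipple_mid (a point): Bystander: dark pipe nipple, 42 mm across, 90 mm high, standing; its centre.
- tape_roll_mid (a point): Bystander: roll of thread-seal tape, 60 mm across, 19 mm high, lying flat; its centre.
- pipe_wrench: Bystander: pipe wrench lying flat, 265 mm long along its x, 22 mm high; origin under the handle's front part.
- screwdriver: Bystander: screwdriver lying flat along its x; origin on its length, at bench level.
- reducer: Bystander: round stepped pipe reducer, 68 mm across, 55 mm high; origin at the centre of its underside.

How it is judged:
On the way, in this order (a step that is already met when the one before it is completed fails the run):
1. the cover is shut, with the knob not yet turned (value of joint cover below 0.035 rad and value of joint knob below 0.5 rad), for 0.2 s.
2. with the cover shut, the wing knob is turned until the tongue is behind the frame edge (value of joint cover below 0.02 rad and value of joint knob above 1.25 rad), for 0.2 s.
At the end, for the whole second after the job is handed in: The cover is shut (joint within 0.02 rad of closed), the wing knob stands at more than 1.25 rad of its 1.571 rad quarter turn and is at rest, so that the tongue is behind the frame edge (all of step 2 and velocity of joint knob between -0.05 and 0.05 rad/s); the robot touches nothing.
It fails at once if a bystander is moved by more than 40 mm (distance of any of coupling_mid, short_coupling_mid, nipple_mid, tape_roll_mid, pipe_wrench, screwdriver, reducer from where it was at the start of the episode above 0.04 m).
It also fails if it takes over 45 s, if anything falls off the work surface, if the arm or the gripper's body presses on something with over 40 N, if the wrist force passes 120 N, or if a joint passes its speed limit or range.

## Working session

There is one attempt and no reset: what is moved stays moved. The work goes in short steps, Python scripts to look and compute and a tool call to move; the robot and the scene stay as the last step left them, time stands still between calls to the robot, and variables do not carry over. Pictures are saved under pics/ and viewed, at most 10 in all, crops included, and the job is handed in when it is done.

Besides the shell and the picture viewer there is one more tool, called after "Call:" as name(argument=value, ...) on one line, values as JSON. servo_tool: Moves the arm, as the interface text tells. Scaled input: -1 to 1 covers 0.1 m each way for a shift and pi/2 rad each way for a turn. Its arguments: {"type":"object","properties":{"plan":{"type":"array","items":{"type":"array","items":{"type":"number"}}}},"required":["plan"]}

```bash
mkdir -p pics; python3 - <<'E'
from bench import robot
import cv2
for c in("side","top"):
    cv2.imwrite(f"pics/{c}0.png",robot.snapshot(c)[:,:,::-1])
    p=robot.camera_params(c);print(c,p)
    for t in("box","frame_edge","cover","cover_tab","cover_hinge","knob_grip","knob"):
        print(t,[(round(d["conf"],2),[round(float(x),1) for x in d["extent"]]) for d in robot.find_in(t,c)[:2]])
o=robot.get_obs();print(o)
E
```

```text
side {'camera_matrix': array([[500.6558166 ,   0.        , 309.0576265 ],
       [  0.        , 500.6558166 , 191.42690427],
       [  0.        ,   0.        ,   1.        ]]), 'rvec': array([ 2.31960595, -0.05424047,  0.01557006]), 'tvec': array([-0.59010211,  0.08828383,  1.79789349])}
box [(0.92, [323.1, 167.4, 65.8, 101.9])]
frame_edge [(0.76, [324.4, 167.0, 64.5, 105.4])]
cover [(0.57, [333.4, 155.1, 38.3, 76.3])]
cover_tab [(0.95, [335.5, 158.1, 42.4, 77.6]), (0.62, [288.6, 339.4, 70.1, 18.6])]
cover_hinge [(0.93, [337.0, 158.4, 38.4, 80.0])]
knob_grip [(0.63, [334.0, 142.3, 15.2, 13.8])]
knob []
top {'camera_matrix': array([[449.96497407,   0.        , 320.78988175],
       [  0.        , 449.96497407, 197.3174531 ],
       [  0.        ,   0.        ,   1.        ]]), 'rvec': array([ 2.17472097, -2.19427378,  0.0909582 ]), 'tvec': array([0.00945679, 0.59004622, 1.43212353])}
box [(0.7, [292.0, 176.9, 97.6, 80.4])]
frame_edge [(0.81, [292.9, 176.1, 97.7, 80.1])]
cover [(0.95, [291.0, 159.3, 96.2, 43.2]), (0.6, [151.1, 274.9, 50.1, 77.4])]
cover_tab [(0.59, [291.0, 159.7, 98.3
[... 233 characters left out ...]
, 'joint_positions': array([ 1.16891071e+00,  8.71307779e-02,  1.37071891e+00, -2.33428800e-05,
        1.68360123e+00, -1.03097244e-01]), 'qvel': array([ 1.33193531e-03,  5.86062117e-05,  3.09894309e-04, -4.33398710e-04,
        2.29176833e-05, -1.25299040e-03]), 'joint_torque': array([ 5.22887240e-04, -3.40000927e+01, -3.02574706e+01,  7.16942945e-02,
        2.35769141e-02, -9.29379347e-07]), 'tool_pos': array([0.16191125, 0.5256319 , 0.22253414]), 'ee_rot': array([3.14145405e+00, 3.76583134e-05, 2.84280165e+00]), 'wrist_force': array([ 0.50682548, -0.80985169,  0.19753498]), 'wrist_torque': array([-0.02675746,  0.03255887, -0.02399621]), 'finger_force': 0.0, 'width': 0.09411683432251194}
```

View pics/side0.png

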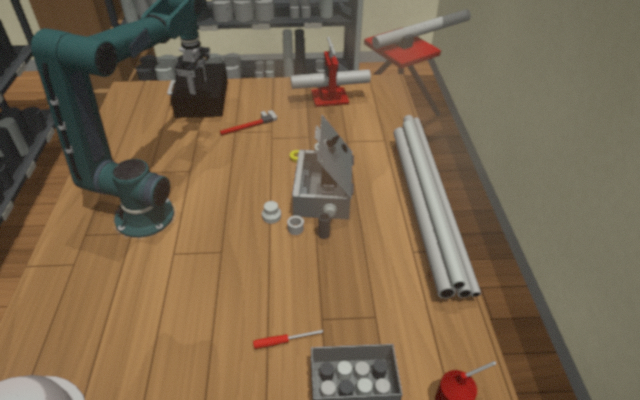

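View pics/top0.png

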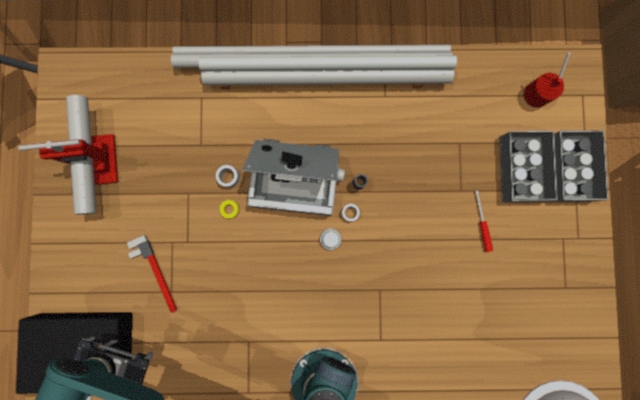

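The side view shows the box at about (323,190) with its cover raised. The top view shows the box at (292,180) with bystanders close around it and the knob at (291,160). Next I'll look at enlarged crops.

```bash
python3 - <<'E'
import cv2
t=cv2.imread("pics/top0.png")[125:255,200:380];s=cv2.imread("pics/side0.png")[105:245,260:370]
cv2.imwrite("pics/t1.png",cv2.resize(t,None,fx=4.4,fy=4.4,interpolation=3));cv2.imwrite("pics/s1.png",cv2.resize(s,None,fx=4.25,fy=4.25,interpolation=3))
E
```

```text
(no output)
```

View pics/t1.png

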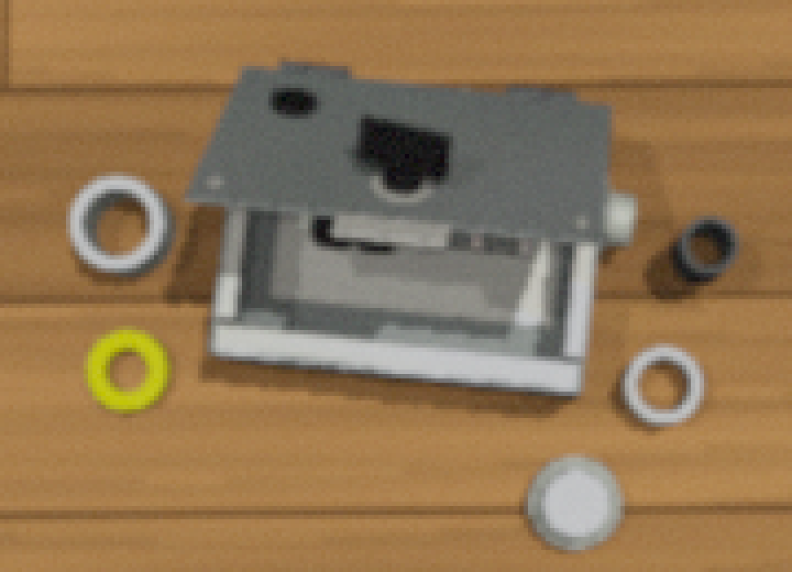

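View pics/s1.png

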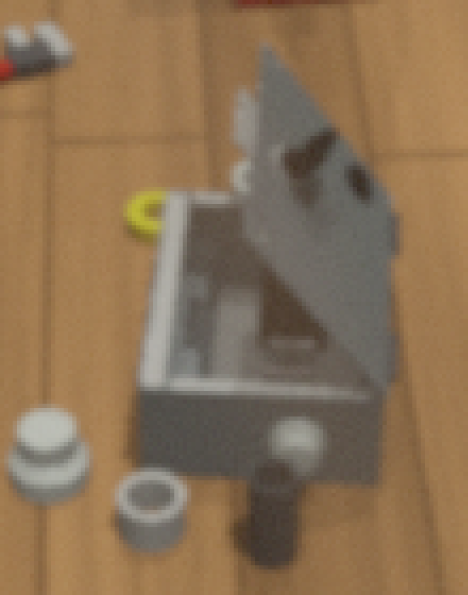

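The top crop shows the lip's outer corners at (212,354) and (580,394), the cover corners at (185,202), (600,243), (245,68) and (612,103), and the wing at (405,150). The side crop shows the matching corners. I'll fit the box pose and cover angle to these.

```bash
cat > h.py <<'E'
import numpy as np,cv2
from scipy.optimize import least_squares
from scipy.spatial.transform import Rotation as R
from bench import robot
P={c:robot.camera_params(c) for c in("side","top")}
def proj(c,X):
    p=P[c];return cv2.projectPoints(np.asarray(X,float).reshape(-1,1,3),p["rvec"],p["tvec"],p["camera_matrix"],None)[0].reshape(-1,2)
def box2w(q,X):
    return np.asarray(X)@R.from_euler('z',q[2]).as_matrix().T+[q[0],q[1],0]
def cov2box(th,X): # cover axes, rel. to hinge
    return np.asarray(X)@R.from_euler('y',th).as_matrix().T+[.1,0,.1005]
E
cat > fit.py <<'E'
from h import *
T=lambda u,v:(200+u/4.4,125+v/4.4)
S=lambda u,v:(260+u/4.25,105+v/4.25)
obs=[("top",0,(-.1,.13,.1),T(212,354)),("top",0,(-.1,-.13,.1),T(580,394)),
("top",1,(-.2,.13,.004),T(185,202)),("top",1,(-.2,-.13,.004),T(600,243)),("top",1,(0,.13,.004),T(245,68)),("top",1,(0,-.13,.004),T(612,103)),
("side",0,(-.1,-.13,.1),S(140,388)),("side",0,(-.1,-.13,0),S(143,465)),("side",0,(.1,-.13,0),S(378,485)),("side",0,(-.1,.13,.1),S(168,193)),
("side",1,(-.2,.13,.004),S(265,43)),("side",1,(-.2,-.13,.004),S(250,240)),("side",1,(0,-.13,.004),S(385,390)),("side",1,(0,.13,.004),S(393,210))]
def res(q):
    return np.concatenate([proj(c,box2w(q,cov2box(q[3],X) if k else X))[0]-uv for c,k,X,uv in obs])
r=least_squares(res,[.57,.08,0,.8],loss="soft_l1");q=r.x
print("x y yaw cover",q.round(4));print(res(q).reshape(-1,2).round(1).tolist())
for n,X in(("tab",(-.212,0,.004)),("knob",(-.158,0,.038))):
    for th in(q[3],0):
        W=box2w(q,cov2box(th,X));print(n,round(th,2),W.round(4),proj("top",W).round(1),proj("side",W).round(1))
for k in(0,.3):
  for y in(-.03,.03):
    W=box2w(q,cov2box(q[3],np.array([-.158,0,.047])+R.from_euler('z',-k).apply([0,y,0])))
    print(k,y,(proj("top",W)-[200,125])*4.4,(proj("side",W)-[260,105])*4.25)
E
python3 fit.py
```

```text
x y yaw cover [ 0.6467  0.0877 -0.1146  0.939 ]
[[-0.5, -0.4], [0.5, -0.5], [-0.2, -0.7], [1.0, 0.1], [-0.4, -0.8], [0.0, 0.0], [-0.5, 0.1], [-0.5, 2.3], [0.3, 0.2], [-0.7, -0.8], [-0.8, -0.7], [-1.5, -1.0], [1.0, 1.7], [-0.3, -3.3]]
tab 0.94 [0.6249 0.0902 0.2739] [[289.1 177.4]] [[317.5 133.8]]
tab 0 [0.5355 0.1005 0.1045] [[289.4 213.4]] [[292.5 170.7]]
knob 0.94 [0.6838 0.0834 0.2504] [[292.  157.1]] [[334.8 140. ]]
knob 0 [0.5891 0.0943 0.1385] [[290.7 194.9]] [[307.2 164.1]]
0 -0.03 [[453.75656816 133.3334135 ]] [[326.17766537 166.76620175]]
0 0.03 [[357.74952847 123.19199756]] [[328.39074205 121.56120172]]
0.3 -0.03 [[450.28882944 139.47388543]] [[319.87457733 158.25052408]]
0.3 0.03 [[361.75899859 117.1888909 ]] [[334.50328319 129.91991816]]
```

Call:
servo_tool(plan=[[-0.3,-0.16,-0.4,0,0,0.08,0],[-0.6,-0.32,-0.8,0,0,0.16,0],[-1,-0.54,-1,0,0,0.24,0],[-1,-0.54,-1,0,0,0.32,0],[-1,-0.54,-1,0,0,0.4,0],[-1,-0.54,-1,0,0,0.48,0],[-1,-0.54,-1,0,0,0.56,0],[-1,-0.54,-1,0,0,0.64,0],[-1,-0.54,-1,0,0,0.72,0],[-1,-0.54,-1,0,0,0.8,0],[-1,-0.54,-1,0,0,0.88,0],[-1,-0.54,-1,0,0,0.96,0]])

```text
time: 1.8
tool_pos: [0.2416, 0.4446, 0.3226]
ee_rot: [-3.142, -0.0, 1.337]
wrist_force: [0.5, 0.6, 0.0]
width: 0.0174
finger_force: 0.0
```

```bash
cat > tgt.py <<'E'
# print tool-axis shift (units of 0.1 m) from current TCP to fingertip targets on cover arc
from h import *
import sys
q=[.6467,.0877,-.1146]
def tipt(th,r,y,gap):return box2w(q,cov2box(th,(-r,y,.004+gap)))+[0,0,.017]
if __name__=="__main__":
    o=robot.get_obs();Rt=R.from_euler('xyz',o["ee_rot"]);print(o["time"],o["tool_pos"].round(4),o["ee_rot"].round(3),o["wrist_force"].round(1),o["width"].round(4))
    for a in sys.argv[1:]:
        X=tipt(*map(float,a.split(",")));print(a,X.round(3),(Rt.inv().apply(X-o["tool_pos"])*10).round(2))
E
python3 tgt.py .94,.175,-.07,.04
```

```text
Traceback (most recent call last):
  File "tgt.py", line 7, in <module>
    o=robot.get_obs();Rt=R.from_euler('xyz',o["ee_rot"]);print(o["time"],o["tool_pos"].round(4),o["ee_rot"].round(3),o["wrist_force"].round(1),o["width"].round(4))
                                                                                                                                               ^^^^^^^^^^^^^^^^
AttributeError: 'float' object has no attribute 'round'
```

```bash
sed -i 's/o\["width"\].round(4)/o["width"]/' tgt.py; python3 tgt.py .94,.175,.07,.05 .94,.175,.07,.15
```

```text
1.8 [0.2416 0.4446 0.3226] [-3.142 -0.     1.337] [0.5 0.6 0. ] 0.017391668462935893
.94,.175,.07,.05 [0.695 0.153 0.291] [-1.79  5.09  0.32]
.94,.175,.07,.15 [0.775 0.143 0.35 ] [-1.69  5.89 -0.27]
```

Call:
servo_tool(plan=[[-0.12,0.33,-0.1,0,0,0,0],[-0.24,0.67,-0.2,0,0,0,0],[-0.36,1,-0.2,0,0,0,0]])

```text
time: 2.05
tool_pos: [0.3318, 0.3868, 0.3448]
ee_rot: [3.139, -0.003, 1.345]
wrist_force: [0.8, 0.3, 0.3]
width: 0.0009
finger_force: 0.0
```

Call:
servo_tool(plan=[[-0.12,0.33,0,0,0,0,0],[-0.24,0.67,0,0,0,0,0],[-0.36,1,0,0,0,0,0]])

```text
time: 2.3
tool_pos: [0.4214, 0.3281, 0.3428]
ee_rot: [3.141, -0.001, 1.343]
wrist_force: [0.8, 0.9, -0.4]
width: 0.0004
finger_force: 0.0
```

Call:
servo_tool(plan=[[-0.12,0.33,0,0,0,0,0],[-0.24,0.67,0,0,0,0,0],[-0.36,1,0,0,0,0,0]])

```text
time: 2.55
tool_pos: [0.5108, 0.2703, 0.3426]
ee_rot: [3.141, -0.0, 1.343]
wrist_force: [0.4, 1.0, 0.6]
width: 0.0007
finger_force: 0.0
```

Call:
servo_tool(plan=[[-0.12,0.33,0,0,0,0,0],[-0.24,0.67,0,0,0,0,0],[-0.36,1,0,0,0,0,0]])

```text
time: 2.8
tool_pos: [0.6001, 0.2127, 0.3425]
ee_rot: [3.141, -0.0, 1.343]
wrist_force: [0.4, 0.5, -0.3]
width: 0.0004
finger_force: 0.0
```

Call:
servo_tool(plan=[[-0.12,0.33,0,0,0,0,0],[-0.24,0.67,0,0,0,0,0],[-0.36,1,0,0,0,0,0],[-0.36,1,0,0,0,0,0]])

```text
time: 3.13
tool_pos: [0.6926, 0.1513, 0.3367]
ee_rot: [-3.138, 0.004, 1.336]
wrist_force: [0.8, -0.2, -1.6]
width: 0.0007
finger_force: 0.0
```

```bash
python3 tgt.py .94,.175,.07,.04 .94,.175,.07,.0 .7,.175,.07,-.0 .5,.175,.07,.0 .3,.175,.07,.0 .1,.175,.07,0 0,.175,.07,0
python3 - <<'E'
from bench import robot
import cv2
s=robot.snapshot("side")[:,:,::-1][60:245,230:420]
cv2.imwrite("pics/s2.png",cv2.resize(s,None,fx=3.2,fy=3.2,interpolation=3))
E
```

```text
3.1333 [0.6926 0.1513 0.3367] [-3.138  0.004  1.336] [ 0.8 -0.2 -1.6] 0.0007191214534789574
.94,.175,.07,.04 [0.687 0.154 0.285] [ 0.01 -0.06  0.52]
.94,.175,.07,.0 [0.655 0.157 0.261] [-0.03 -0.38  0.76]
.7,.175,.07,-.0 [0.624 0.161 0.233] [-0.06 -0.69  1.04]
.5,.175,.07,.0 [0.603 0.163 0.205] [-0.09 -0.89  1.32]
.3,.175,.07,.0 [0.589 0.165 0.173] [-0.1  -1.03  1.64]
.1,.175,.07,0 [0.581 0.166 0.139] [-0.11 -1.11  1.98]
0,.175,.07,0 [0.58  0.166 0.122] [-0.11 -1.12  2.16]
```

View pics/s2.png

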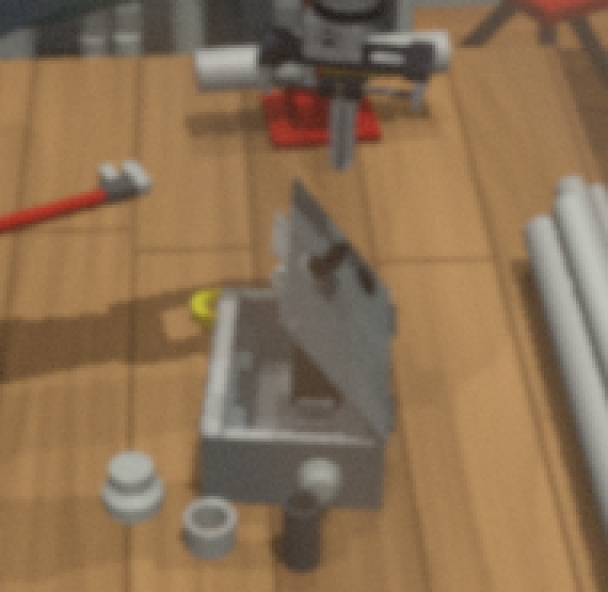

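The fingers are at (343,160) in the crop, above and behind the cover, and clear of it. Now I'll push it down along its arc.

Call:
servo_tool(plan=[[0,0,0.25,0,0,0,0],[0,0,0.5,0,0,0,0],[0,-0.15,0.6,0,0,0,0],[0,-0.3,0.7,0,0,0,0],[0,-0.38,0.76,0,0,0,0],[-0.05,-0.5,0.85,0,0,0,0],[-0.05,-0.6,0.94,0,0,0,0],[-0.05,-0.66,1.0,0,0,0,0]])

```text
time: 3.85
tool_pos: [0.621, 0.167, 0.2436]
ee_rot: [3.139, -0.0, 1.344]
wrist_force: [0.7, -1.2, 1.1]
width: 0.0005
finger_force: 0.9
```

```bash
python3 tgt.py .7,.175,.07,-.0 .5,.175,.07,.0 .3,.175,.07,.0 .1,.175,.07,0 0,.175,.07,0
```

```text
3.85 [0.621  0.167  0.2436] [ 3.139 -0.     1.344] [ 0.7 -1.2  1.1] 0.0005332842194127838
.7,.175,.07,-.0 [0.624 0.161 0.233] [-0.05  0.04  0.1 ]
.5,.175,.07,.0 [0.603 0.163 0.205] [-0.08 -0.16  0.39]
.3,.175,.07,.0 [0.589 0.165 0.173] [-0.09 -0.31  0.7 ]
.1,.175,.07,0 [0.581 0.166 0.139] [-0.1  -0.38  1.05]
0,.175,.07,0 [0.58  0.166 0.122] [-0.1  -0.4   1.22]
```

Call:
servo_tool(plan=[[-0.04,-0.06,0.15,0,0,0,0],[-0.06,-0.1,0.27,0,0,0,0],[-0.08,-0.16,0.39,0,0,0,0],[-0.08,-0.21,0.5,0,0,0,0],[-0.09,-0.26,0.6,0,0,0,0],[-0.09,-0.31,0.7,0,0,0,0],[-0.09,-0.34,0.8,0,0,0,0],[-0.1,-0.36,0.9,0,0,0,0],[-0.1,-0.38,1.0,0,0,0,0]])

```text
time: 4.6
tool_pos: [0.5826, 0.1659, 0.1426]
ee_rot: [3.141, -0.001, 1.344]
wrist_force: [-0.9, 0.1, 1.8]
width: 0.0003
finger_force: 0.5
```

```bash
python3 tgt.py .1,.175,.07,0 0,.175,.07,0
```

```text
4.6 [0.5826 0.1659 0.1426] [ 3.141e+00 -1.000e-03  1.344e+00] [-0.9  0.1  1.8] 0.00031557566993996127
.1,.175,.07,0 [0.581 0.166 0.139] [-0.   -0.01  0.04]
0,.175,.07,0 [0.58  0.166 0.122] [-0.01 -0.02  0.21]
```

Call:
servo_tool(plan=[[0,-0.01,0.06,0,0,0,0],[0,-0.02,0.12,0,0,0,0],[0,-0.02,0.16,0,0,0,0],[0,-0.02,0.19,0,0,0,0],[0,-0.02,0.21,0,0,0,0],[0,-0.02,0.21,0,0,0,0]])

```text
time: 5.1
tool_pos: [0.5816, 0.1655, 0.1218]
ee_rot: [3.141, -0.0, 1.343]
wrist_force: [-0.0, -0.7, 0.2]
width: 0.0006
finger_force: 0.3
```

Call:
servo_tool(plan=[[0,0,0.01,0,0,0,0],[0,0,0.02,0,0,0,0],[0,0,0.02,0,0,0,0]])

```text
time: 5.35
tool_pos: [0.5816, 0.1655, 0.1217]
ee_rot: [3.14, -0.001, 1.343]
wrist_force: [-3.5, -0.3, 7.5]
width: 0.0008
finger_force: 3.9
```

The cover is on its hard stop. I'll lift away and look at the knob.

Call:
servo_tool(plan=[[0,0,-0.3,0,0,0,0],[0,0,-0.6,0,0,0,40],[0.3,0,-1,0,0,0,40],[0.65,0,-1,0,0,0,40],[1,0,-1,0,0,0,40],[1,0,-1,0,0,0,40]])

```text
time: 5.85
tool_pos: [0.6048, 0.2686, 0.2198]
ee_rot: [3.14, -0.004, 1.348]
wrist_force: [-0.9, -1.1, -0.2]
width: 0.0304
finger_force: 0.0
```

```bash
cat > look.py <<'E'
from h import *
q=[.6467,.0877,-.1146]
a=robot.snapshot("top")[:,:,::-1];b=robot.snapshot("side")[:,:,::-1]
A=cv2.resize(a[155:235,235:335],None,fx=5.8,fy=5.8,interpolation=3)
B=cv2.resize(b[120:240,260:340],None,fx=3.9,fy=3.9,interpolation=3)
im=np.zeros((475,900,3),np.uint8);im[:A.shape[0],:580]=A;im[:B.shape[0],584:584+B.shape[1]]=B[:, :316]
im=im[:,:800] if False else cv2.resize(im,(800,422),interpolation=cv2.INTER_AREA)
s=800/900
import sys;cv2.imwrite("pics/%s.png"%sys.argv[1],im)
for c in("top","side"):
    print(c,[(round(d["conf"],2),np.round(d["extent"],1).tolist()) for d in robot.find_in("knob_grip",c)[:2]])
f=lambda c,X:((proj(c,X)-([235,155] if c=="top" else [260,120]))*(5.8 if c=="top" else 3.9)+([0,0] if c=="top" else [584,0]))*s
for k in(0,.3,1.571):
    W=box2w(q,cov2box(0,np.array([-.158,0,.047])+R.from_euler('z',-k).apply([[0,-.03,0],[0,.03,0]])))
    print(k,f("top",W).round(0).tolist(),f("side",W).round(0).tolist())
E
python3 look.py k1
```

```text
top [(0.5, [290.6, 195.8, 15.4, 13.7])]
side [(0.67, [308.6, 169.4, 8.3, 15.9])]
0 [[338.0, 210.0], [234.0, 199.0]] [[681.0, 165.0], [685.0, 128.0]]
0.3 [[334.0, 225.0], [238.0, 184.0]] [[672.0, 164.0], [693.0, 129.0]]
1.571 [[280.0, 256.0], [292.0, 153.0]] [[654.0, 145.0], [712.0, 147.0]]
```

View pics/k1.png

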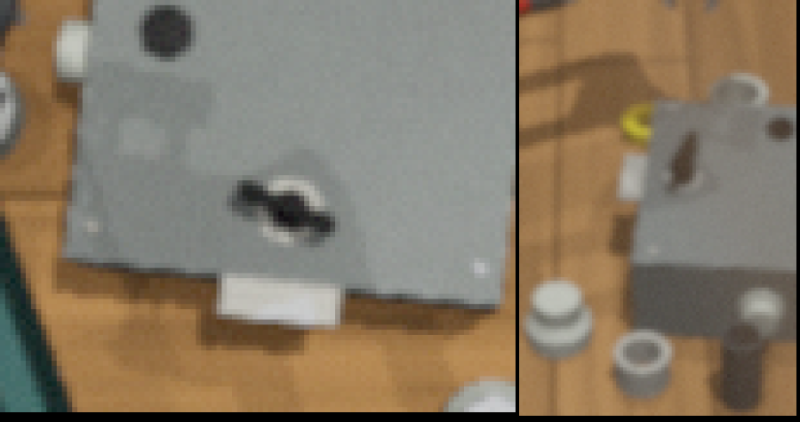

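The cover is shut. The wing runs from (240,192) to (330,225), so the knob is at about 0.24 rad, and its centre is within 1 mm of the prediction. I'll move above it.

```bash
cat > kn.py <<'E'
from h import *
q=[.6467,.0877,-.1146]
W=box2w(q,cov2box(0,(-.158,0,.0395)))
o=robot.get_obs();Rt=R.from_euler('xyz',o["ee_rot"])
print(W,o["tool_pos"].round(4),o["ee_rot"],(Rt.inv().apply(W-o["tool_pos"])*10).round(3),"turn",(o["ee_rot"][2]-1.216)/1.5708,o["joint_positions"].round(2))
E
python3 kn.py
```

```text
[0.58908044 0.09433226 0.14      ] [0.6038 0.2621 0.2186] [-3.14070548e+00  1.36296465e-03  1.34214782e+00] [-1.666  0.238  0.789] turn 0.08030801096491479 [ 0.32  0.33  1.09 -0.    1.72  0.55]
```

Call:
servo_tool(plan=[[-0.3,0.08,0,0,0,0.03,40],[-0.65,0.16,0,0,0,0.08,40],[-1,0.24,0,0,0,0.08,40],[-1,0.24,0,0,0,0.08,40]])

```text
time: 6.38
tool_pos: [0.6047, 0.1526, 0.2197]
ee_rot: [3.14, 0.004, 1.209]
wrist_force: [0.9, 0.5, 0.8]
width: 0.0398
finger_force: 0.0
```

```bash
python3 kn.py
```

```text
[0.58908044 0.09433226 0.14      ] [0.6047 0.1526 0.2197] [3.14003868 0.00380821 1.20860635] [-0.597  0.059  0.799] turn -0.004706933829522375 [ 0.16  0.25  1.18 -0.    1.7   0.52]
```

Call:
servo_tool(plan=[[-0.3,0.03,0,0,0,0,40],[-0.6,0.05,0,0,0,0,40],[-0.6,0.05,0.1,0,0,0,40],[-0.6,0.05,0.2,0,0,0,40]])

```text
time: 6.72
tool_pos: [0.5887, 0.1003, 0.2002]
ee_rot: [3.139, -0.001, 1.213]
wrist_force: [-0.1, 0.7, 0.6]
width: 0.0403
finger_force: 0.0
```

```bash
python3 kn.py
```

```text
[0.58908044 0.09433226 0.14      ] [0.5887 0.1003 0.2002] [ 3.13949068e+00 -1.43159029e-03  1.21336954e+00] [-0.055  0.023  0.602] turn -0.0016745967325482792 [0.07 0.2  1.29 0.   1.65 0.43]
```

Call:
servo_tool(plan=[[-0.06,0.02,0.15,0,0,0,40],[-0.06,0.02,0.3,0,0,0,40],[-0.06,0.02,0.45,0,0,0,40],[-0.06,0.02,0.6,0,0,0,40],[-0.06,0.02,0.6,0,0,0,40]])

```text
time: 7.13
tool_pos: [0.5858, 0.0965, 0.1343]
ee_rot: [-3.133, 0.003, 1.218]
wrist_force: [-0.8, 0.1, -1.1]
width: 0.0403
finger_force: 0.0
```

```bash
python3 kn.py
```

```text
[0.58908044 0.09433226 0.14      ] [0.5858 0.0965 0.1343] [-3.13346245e+00  2.94021529e-03  1.21772020e+00] [-0.009  0.038 -0.058] turn 0.0010951090090251655 [0.07 0.22 1.39 0.   1.54 0.42]
```

Call:
servo_tool(plan=[[0,0,0,0,0,0,40],[0,0,0,0,0,0,20],[0,0,0,0,0,0,14],[0,0,0,0,0,0,9],[0,0,0,0,0,0,5],[0,0,0,0,0,0,5],[0,0,0,0,0,0,5]])

```text
time: 7.72
tool_pos: [0.5887, 0.0959, 0.1403]
ee_rot: [3.14, -0.001, 1.217]
wrist_force: [0.1, 0.4, 1.9]
width: 0.01
finger_force: 29.8
```

```bash
python3 kn.py
```

```text
[0.58908044 0.09433226 0.14      ] [0.5887 0.0959 0.1403] [ 3.14044548e+00 -8.06370548e-04  1.21696663e+00] [-0.014  0.009  0.003] turn 0.0006153765208608287 [0.07 0.22 1.39 0.   1.54 0.42]
```

Call:
servo_tool(plan=[[0,0,0.01,0,0,0.04,5],[0,0,0.01,0,0,0.1,5],[0,0,0.01,0,0,0.16,5],[0,0,0.01,0,0,0.22,5],[0,0,0.01,0,0,0.28,5],[0,0,0.01,0,0,0.34,5],[0,0,0.01,0,0,0.4,5],[0,0,0.01,0,0,0.46,5],[0,0,0.01,0,0,0.52,5],[0,0,0.01,0,0,0.58,5],[0,0,0.01,0,0,0.64,5],[0,0,0.01,0,0,0.68,5]])

```text
time: 8.72
tool_pos: [0.5885, 0.0962, 0.1402]
ee_rot: [-3.141, -0.001, 0.145]
wrist_force: [-1.6, 1.0, 5.9]
width: 0.0096
finger_force: 29.9
```

```bash
python3 -c "
from bench import robot
o=robot.get_obs();print(o['ee_rot'],o['wrist_torque'],o['wrist_force'],o['width'])"
```

```text
[-3.14099954e+00 -1.45919338e-03  1.45245865e-01] [0.07736282 0.62264193 0.03881157] [-1.57459324  1.00375055  5.89881246] 0.009626308418854106
```

Call:
servo_tool(plan=[[0,0,0,0,0,0.04,5],[0,0,0,0,0,0.08,5],[0,0,0,0,0,0.11,5],[0,0,0,0,0,0.14,5],[0,0,0,0,0,0.16,5],[0,0,0,0,0,0.16,5]])

```text
time: 9.22
tool_pos: [0.5885, 0.0963, 0.1402]
ee_rot: [-3.14, -0.001, -0.103]
wrist_force: [-1.6, 1.2, 5.1]
width: 0.0101
finger_force: 29.8
```

```bash
python3 -c "
from bench import robot
o=robot.get_obs();print(o['ee_rot'],o['wrist_torque'],o['wrist_force'],o['width'])"
```

```text
[-3.14048408e+00 -1.17209770e-03 -1.03127171e-01] [ 0.09908768  0.58582586 -0.02819901] [-1.60258415  1.22348247  5.09357939] 0.010134289835766
```

Call:
servo_tool(plan=[[0,0,-0.01,0,0,0,5],[0,0,-0.01,0,0,0,40],[0,0,-0.01,0,0,0,40],[0,0,-0.01,0,0,0,40],[0,0,-0.01,0,0,0,40],[0,0,-0.2,0,0,0,40],[0,0,-0.5,0,0,0,40],[0,0,-0.8,0,0,0,40],[0,0,-1,0,0,0,40],[0,0,-1,0,0,0,40]])

```text
time: 10.05
tool_pos: [0.5907, 0.0959, 0.2447]
ee_rot: [-3.14, -0.011, -0.102]
wrist_force: [0.9, -0.1, 0.7]
width: 0.0397
finger_force: 0.0
```

Call:
servo_tool(plan=[[0,-0.35,-0.2,0,0,0,40],[0,-0.7,-0.4,0,0,0,40],[0,-1,-0.6,0,0,0,40],[0,-1,-0.6,0,0,0,40],[0,-1,-0.6,0,0,0,40]])

```text
time: 10.47
tool_pos: [0.5988, 0.1966, 0.2981]
ee_rot: [3.141, -0.001, -0.1]
wrist_force: [-0.2, -0.5, -0.2]
width: 0.0398
finger_force: 0.0
```

```bash
python3 look.py k2
```

```text
top [(0.44, [291.0, 196.5, 8.7, 22.6])]
side [(0.75, [308.9, 167.4, 15.9, 17.1])]
0 [[338.0, 210.0], [234.0, 199.0]] [[681.0, 165.0], [685.0, 128.0]]
0.3 [[334.0, 225.0], [238.0, 184.0]] [[672.0, 164.0], [693.0, 129.0]]
1.571 [[280.0, 256.0], [292.0, 153.0]] [[654.0, 145.0], [712.0, 147.0]]
```

View pics/k2.png

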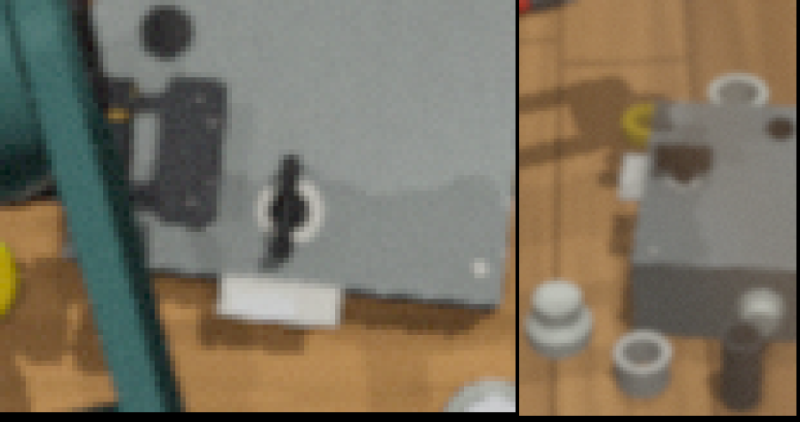

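The wing runs from (290,157) to (275,265), square to the hinge line. The cover is flat, and the bystanders visible in the crops haven't moved.

```bash
python3 -c "
from bench import robot
print(robot.close_job())"
```

```text
the job is handed in; nothing more can be done
None
```

The cover is fully shut and the wing knob is turned clockwise to about its stop (roughly 1.56 of 1.571 rad), so the cover should be latched; the arm is clear, no bystander was touched as far as I could see, and the job was handed in about 10.6 s into the 45 s limit, with no verdict returned.

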